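Index a spring-return fixings carousel, then hold it

ROBOT

A 6-joint arm with a two-finger parallel gripper is mounted at the origin on the work surface. World frame = base frame: x ahead of the robot, y to its left, z up, the work surface at z = 0. Lengths are in m, angles in rad, forces in N, time in s.
With the tool pointing down it reaches from about 0.375 to 0.9 m from the base axis. Payload 3.1 kg.
Tool frame: the origin (TCP) lies where the fingers leave the gripper's body, on its centre line; the fingertips stand 70 mm ahead of it and the grasp point (between the pads) lies 51 mm ahead of it; z points along the fingers, y is the line along which they close (so a half turn about z gives the same grasp; the last joint's range is limited). The gripper opens to 87 mm and grips with 3 to 60 N. Pads are 19 mm wide; open, the fingers measure 117 mm over their backs; the gripper's body (75 mm by 190 mm) begins 51 mm behind the grasp point.
Start: joints at [0.922, 0.527, 1.433, -0, 1.181, -0.178], TCP at [0.283, 0.557, 0.292] pointing down, gripper open.
Joint ranges: [-3.08, 3.08], [-0.75, 2.2], [0.22, 2.44], [-1.43, 4.57], [0, 2.65], [-2.85, 2.85]. Speed limits (rad/s): [2.79, 2.79, 3.14, 3.14, 3.14, 3.14].

INTERFACE

Orientations are given as a rotation vector (axis times angle).
In Python, from cell import r, claw, kinematics, telemetry, optics, order gives the robot as it stands. Calls block until the motion is done:
- r.move_to(position, orientation): joint-space move of the TCP to a pose.
- r.movel(position, frame=None, rate=0.15, threshold=None): straight line of the TCP; frame=None keeps the orientation; rate is the mean speed in m/s. With threshold (N) it stops when the force on the tool has changed by that much, and returns True; else False.
- r.move_joints(angles): joint-space move.
- claw.grip(opening): finger opening in m; the grip force is fixed at half the most; returns when the fingers have stopped.
- r.sleep(seconds).
- kinematics.solve_ik(position, orientation): joint angles nearest the present ones, or None.
- telemetry.read_state(): the state.
- optics.get_image(name): name is "scene" or "top" or "wrist"; returns the picture (420x560x3 uint8, red, green, blue); there is no depth.
- optics.get_calibration(name): a dict with "mtx" (3x3 intrinsics, pixels), "world_from_camera" (4x4, takes a point from camera to world coordinates). Camera axes: x right, y down, z forward; pixel columns grow to the right and rows downward; lengths in m; the calibration is good to about 2 mm. A picture is of the moment at which its call begins: read the wrist's pose just before it. get_calibration takes no time and is no camera call; for the wrist camera it gives the pose at the moment of the call.
A pose or a line that the arm cannot do raises r.IKError and nothing moves.
- order.finish_job(): hands the job in; it is judged then, once.
Trained networks look in the newest picture that a camera, given by its name, has taken for a name from the list of things; names that differ only in an ending like _2 or _b are one class to them, and where a whole thing is asked for, a point or a joint stands for the part that bears it (a point fixed in the world has none). Each returns a list of dicts, best first, with "confidence" (0 to 1); they miss things now and then, are a little off and sometimes report something else, mostly with a low value. They report only what shows in the picture. A call takes as long as a camera call. They do not tell look-alikes from the thing itself.
- optics.recognise(camera, target): "bbox" ([left, top, right, bottom] in pixels, round what is visible of it).
- optics.silhouettes(camera, target): "region" (420x560 bool, what is visible of it) and "bbox" ([left, top, right, bottom] in pixels, round what is visible of it).
The state is a dict: "clock": time; "joint_pos": joint angles; "joint_vel": joint speeds; "joint_efforts": joint torques, N m; "eef_pos": TCP position; "eef_rot": TCP orientation; "contact_force": force on the tool from outside, world axes, zero at the start; "torque": the same for the moment, N m; "finger_gap": finger opening in m; "grip_force": force on a finger pad.
Only numpy, scipy, OpenCV 4.12 (cv2) and the standard library are available. Lean on these libraries where they do the work, as an engineer would, in place of code of your own. Each camera call takes 0.05 s, during which the arm holds its last target. There are 200 camera calls.

TASK

Turn the little fixings carousel on the step stool by its red crank knob: first bring the white-capped jar to the yellow-tipped bent bracket and keep it there for about two seconds, then turn it, either way, until the orange-capped jar faces the bracket squarely. The carousel springs back when let go, so finish while still holding it still by the red knob, with the orange jar at the bracket. Keep all jars standing in their rings, and leave the hammer, plumb bob, hook strip and tool case alone.

Things in the scene. Friction and masses are not known exactly. Their poses are not given: they have to be found in the camera images.
- tray (a joint): Turning angle of the carousel's tray: 0 at its rest stop (where it starts), growing as it turns counter-clockwise seen from above, up to 2.7 rad. A spring drives it back to 0 with 0.25 N m at rest and 0.34 N m at 2.7 rad, so about 3 to 4.5 N at the knob; there is little friction. Light enough to be turned by the knob with one hand.
- axis (a point): Point on the upright turning axis of the carousel at the height of the tray's top face. The tray is a wooden disc of 210 mm diameter, 12 mm thick, its top 32 mm above the stool's top. In the middle a steel hub of 28 mm diameter stands 20 mm above the tray. Three jars stand in black rings (12 mm high, 54 mm outer diameter) on it, 72 mm from the axis, 42 degrees apart.
- knob_mid (a point): Middle of the red crank knob: an upright cylinder of 22 mm diameter, 40 mm tall, that spins freely on a thin steel pin (10 mm) fixed to the tray, 80 mm from the turning axis and opposite the jars. Its middle is 83 mm above the tray's top, its top 103 mm; the jars and rings lie wholly below the knob. It can be gripped from above in any yaw and led round the axis without turning the gripper.
- knob: The same red crank knob; origin at the centre of its underside, 20 mm below its middle, z up. It spins about its own axis.
- bracket: Fixed bent steel bracket with yellow tip that marks the carousel's front. The body's origin lies on the carousel's turning axis at the height of the stool's top; the bracket itself stands out along the body's -x direction: an upright strip 24 mm wide, 67 mm high, its inner face 117 mm from the axis. A jar faces it when the jar's centre lies on the line from the axis towards the bracket.
- bracket_tip (a point): Inner edge of the bracket's yellow top lip, in its middle, 112 mm from the turning axis and 67 mm above the stool's top.
- white_jar_mid (a point): Centre (half-way up) of the clear jar with the white cap: 44 mm diameter, 55 mm tall, standing loose (about 1.5 mm play) in one of the three rings on the tray; it rides round with the tray. Which jar is in which ring varies.
- orange_jar_mid (a point): Centre of the same kind of jar with the orange cap, the one to be held at the bracket at the end.
- blue_jar_mid (a point): Centre of the same kind of jar with the blue cap; it only rides along.
- stool: Folding beech step stool, fixed: top 380 x 600 mm, 170 mm above the work surface. Origin under its centre at the work surface; its long side along its y. It carries everything else.
- case: Open black tool case, fixed on the stool beside the carousel: 270 x 170 x 55 mm along its x, y, z, origin under its centre; its half lid stands open along its +y side up to 140 mm above the stool's top.
- hammer_grip (a point): Handle of the short claw hammer (210 mm long) lying in the case. Leave it alone.
- plumb_bob: Chrome plumb bob, 28 mm diameter, 85 mm tall, standing with its point up near the front right corner (the robot's side) of the stool; origin at the centre of its underside. Leave it alone.
- hook_strip: Aluminium picture hook strip 200 x 22 x 5 mm lying on the stool between carousel and case, origin at the centre of its underside. Leave it alone.
Not all that is in view belongs to the job. Leave any turquoise look-alike of the part that bears white_jar_mid alone. What is shaped like the part that bears orange_jar_mid but pink or turquoise is not meant.

How it is judged:
On the way:
1. the white jar is held still at the bracket by the knob for a second (y of white_jar_mid in the frame of bracket between -0.009 and 0.009 m and x of white_jar_mid in the frame of bracket below -0.05 m and velocity of joint tray between -0.05 and 0.05 rad/s and contact force between the fingers and knob above 1 N), for 1 s.
At the end, for the whole second after the job is handed in: The orange jar's centre is within 9 mm of the line from axis to bracket, on the bracket's side; the tray is still (under 0.05 rad/s); the fingers press the red knob with over 1 N; all jars stand upright (0.2 rad) in their rings, centres within 90 mm of the axis point (y of orange_jar_mid in the frame of bracket between -0.009 and 0.009 m and x of orange_jar_mid in the frame of bracket below -0.05 m and velocity of joint tray between -0.05 and 0.05 rad/s and contact force between the fingers and knob above 1 N and angle between each of white_jar_mid, orange_jar_mid, blue_jar_mid's own z axis and vertical below 0.2 rad and distance between each of white_jar_mid, orange_jar_mid, blue_jar_mid and axis below 0.09 m); the arm keeps its last pose, push and grip.
It fails at once if a bystander is disturbed: hammer, plumb bob or hook strip moved more than 15 mm, or the plumb bob tipped (distance of any of hammer_grip, plumb_bob, hook_strip from where it was at the start of the episode above 0.015 m or angle between plumb_bob's own z axis and vertical above 0.3 rad).
It fails at once if the tool case is struck (contact force between the arm and case above 3 N).
It fails at once if a jar is tipped (angle between any of white_jar_mid, orange_jar_mid, blue_jar_mid's own z axis and vertical above 0.4 rad).
It also fails if it takes over 58 s, if anything falls off the work surface, if the arm or the gripper's body presses on something with over 40 N, if the wrist force passes 120 N, or if a joint passes its speed limit or range.

## Working session

There is one attempt and no reset: what is moved stays moved. The work goes in short steps, each a Python script; the robot and the scene stay as the last script left them, time stands still between calls to the robot, and variables do not carry over. Pictures are saved under pics/ and viewed, at most 10 in all, crops included, and the job is handed in when it is done.

```bash
ls; mkdir -p pics
python3 - <<'E'
from cell import r, claw, kinematics, telemetry, optics, order
import cv2,numpy as np
for n in ("scene","top"):
    im=optics.get_image(n); cv2.imwrite(f"pics/{n}0.png",im[:,:,::-1])
    c=optics.get_calibration(n); print(n,np.round(c["mtx"],1).tolist(),np.round(c["world_from_camera"],3).tolist())
    for t in ("knob","bracket","white_jar_mid","orange_jar_mid","blue_jar_mid","tray"):
        print(t,[(np.round(d["bbox"],0).tolist(),round(d["confidence"],2)) for d in optics.recognise(n,t)])
s=telemetry.read_state();print(s)
E
```

```text
pics
scene [[510.9, 0.0, 278.4], [0.0, 510.9, 218.7], [0.0, 0.0, 1.0]] [[0.547, 0.657, -0.519, 1.107], [0.837, -0.427, 0.342, -0.346], [0.003, -0.622, -0.783, 0.992], [0.0, 0.0, 0.0, 1.0]]
knob [([210.0, 228.0, 221.0, 248.0], 0.47)]
bracket [([185.0, 187.0, 206.0, 213.0], 0.53)]
white_jar_mid [([364.0, 310.0, 383.0, 340.0], 0.75), ([254.0, 187.0, 273.0, 215.0], 0.71), ([158.0, 346.0, 182.0, 369.0], 0.69)]
orange_jar_mid [([262.0, 204.0, 286.0, 230.0], 0.88), ([176.0, 373.0, 198.0, 409.0], 0.85), ([304.0, 351.0, 328.0, 382.0], 0.79), ([185.0, 194.0, 293.0, 282.0], 0.56), ([186.0, 184.0, 207.0, 213.0], 0.39)]
blue_jar_mid [([118.0, 105.0, 454.0, 373.0], 0.69), ([301.0, 74.0, 467.0, 226.0], 0.47)]
tray [([186.0, 195.0, 296.0, 283.0], 0.7), ([299.0, 77.0, 464.0, 228.0], 0.39), ([187.0, 187.0, 208.0, 210.0], 0.27)]
top [[545.2, 0.0, 284.5], [0.0, 545.2, 209.2], [0.0, 0.0, 1.0]] [[0.008, -0.995, 0.102, 0.481], [-1.0, -0.008, -0.001, -0.008], [0.002, -0.102, -0.995, 1.246], [0.0, 0.0, 0.0, 1.0]]
knob [([358.0, 185.0, 374.0, 199.0], 0.73)]
bracket [([332.0, 272.0, 344.0, 298.0], 0.73)]
white
[... 415 characters left out ...]
, 0.85)]
{'clock': 0.7, 'joint_pos': array([ 9.22491267e-01,  5.27462653e-01,  1.43270736e+00,  8.20587136e-06,
        1.18140612e+00, -1.78527705e-01]), 'joint_vel': array([ 0.00039272,  0.00091869, -0.00025133, -0.00018404, -0.00112196,
        0.00032376]), 'joint_efforts': array([-9.20912389e-04, -4.39857137e+01, -1.76952016e+01,  6.33303495e-02,
        5.03108965e-02, -1.86960881e-05]), 'eef_pos': array([0.28290053, 0.55727723, 0.29226902]), 'eef_rot': array([-7.31162377e-01, -3.05532388e+00, -2.85610029e-05]), 'contact_force': array([-0.40910918, -0.7442872 , -0.10911642]), 'torque': array([ 0.00287534, -0.00192035,  0.01261383]), 'grip_force': 0.0, 'finger_gap': 0.08695462116395455}
```

View pics/top0.png

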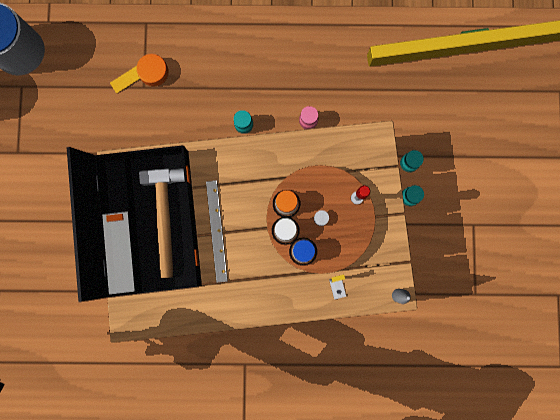

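View pics/scene0.png

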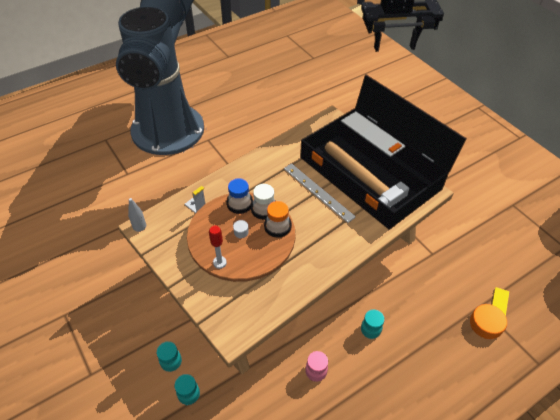

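The top view shows the carousel left of centre: orange jar at (286,203), white at (285,230), blue at (303,251), hub at (321,218), knob at (362,192) and bracket tip at (337,278). Counter-clockwise turning brings blue, then white, then orange to the bracket. The scene view agrees, and the teal and pink jars off the stool are decoys.

```bash
cat > h.py <<'E'
from cell import r, claw, kinematics, telemetry, optics, order
import cv2,numpy as np
def pix2plane(cam,uv,z):
    c=optics.get_calibration(cam);T=c["world_from_camera"]
    d=T[:3,:3]@np.linalg.solve(c["mtx"],[uv[0],uv[1],1.]); o=T[:3,3]
    return o+d*(z-o[2])/d[2]
def proj(cam,P):
    c=optics.get_calibration(cam);T=np.linalg.inv(c["world_from_camera"])
    p=c["mtx"]@(T[:3,:3]@np.asarray(P)+T[:3,3]); return p[:2]/p[2]
def blob(im,lo,hi,near,rad=30,minsat=None):
    """centroid of the hsv blob nearest to a pixel"""
    h=cv2.cvtColor(im,cv2.COLOR_RGB2HSV); m=cv2.inRange(h,np.array(lo),np.array(hi))
    n,_,st,ce=cv2.connectedComponentsWithStats(m)
    ok=[(np.hypot(*(ce[i]-near)),i) for i in range(1,n) if st[i][4]>=8]
    ok=[o for o in ok if o[0]<rad]
    if not ok: return None
    i=max(ok,key=lambda o:st[o[1]][4])[1]; return ce[i],st[i].tolist()
E
python3 - <<'E'
from h import *
Z=.17
guess={"top":dict(o=(286,203),w=(285,230),b=(303,251),hub=(321,218),k=(364,190),y=(337,278)),
"scene":dict(o=(278,211),w=(263,193),b=(238,187),hub=(240,228),k=(216,237),y=(198,190))}
rng=dict(o=((5,150,120),(20,255,255)),w=((0,0,180),(179,40,255)),b=((105,150,80),(125,255,255)),hub=((0,0,140),(179,50,255)),k=((0,180,60),(4,255,255)),y=((22,150,120),(35,255,255)))
z=dict(o=Z+.087-.006,w=Z+.081,b=Z+.081,hub=Z+.052,k=Z+.115,y=Z+.067)
for cam in guess:
    im=optics.get_image(cam)
    for k,g in guess[cam].items():
        bl=blob(im,*rng[k],g,14)
        print(cam,k,bl and (np.round(bl[0],1),bl[1],np.round(pix2plane(cam,bl[0],z[k]),4)))
    for t in ("tray",):
        for d in optics.silhouettes(cam,t)[:1]:
            ys,xs=np.nonzero(d["region"]); hull=cv2.convexHull(np.c_[xs,ys].astype(np.int32))
            e=cv2.fitEllipse(hull); print(t,d["bbox"],e,pix2plane(cam,e[0],Z+.032))
for nm,sl in dict(top=(slice(140,310),slice(230,430)),scene=(slice(150,300),slice(120,330))).items():
    im=cv2.imread(f"pics/{nm}0.png")[sl]; cv2.imwrite(f"pics/{nm}c.png",cv2.resize(im,None,fx=3.5,fy=3.5,interpolation=cv2.INTER_NEAREST))
E
```

```text
top o None
top w (array([285.2, 229. ]), [275, 219, 21, 21, 358], array([ 0.5472, -0.0109,  0.251 ]))
top b (array([303.5, 250.5]), [293, 240, 22, 22, 372], array([ 0.5082, -0.0447,  0.251 ]))
top hub (array([321.1, 217.5]), [314, 211, 15, 14, 174], array([ 0.5713, -0.0787,  0.222 ]))
top k (array([362.8, 191.7]), [356, 186, 14, 13, 124], array([ 0.6124, -0.1484,  0.285 ]))
top y (array([337.8, 277.9]), [332, 275, 13, 7, 61], array([ 0.4589, -0.1084,  0.237 ]))
tray [268.0, 162.7, 374.9, 275.9] ((320.6775207519531, 219.0148468017578), (108.43803405761719, 109.60977172851562), 74.23194122314453) [ 0.5701268  -0.07915922  0.202     ]
scene o (array([278. , 210.9]), [267, 201, 25, 21, 374], array([ 0.6003, -0.0134,  0.251 ]))
scene w (array([263.4, 191.2]), [254, 184, 20, 16, 251], array([ 0.5438, -0.0101,  0.251 ]))
scene b (array([238. , 188.1]), [229, 179, 19, 19, 296], array([ 0.51  , -0.0471,  0.251 ]))
scene hub (array([240.3, 225.6]), [233, 220, 15, 12, 146], array([ 0.5717, -0.0803,  0.222 ]))
scene k (array([215.3, 235.6]), [209, 226, 13, 21, 204], array([ 0.6108, -0.149 ,  0.285 ]))
scene y (array([198., 190.]), [193, 186, 11, 9, 48], array([ 0.46  , -0.1102,  0.237 ]))
tray [186.2, 189.6, 292.8, 282.2] ((240.4622344970703, 236.40267944335938), (88.66863250732422, 108.8722915649414), 85.1180191040039) [ 0.58052048 -0.08630612  0.202     ]
```

View pics/topc.png

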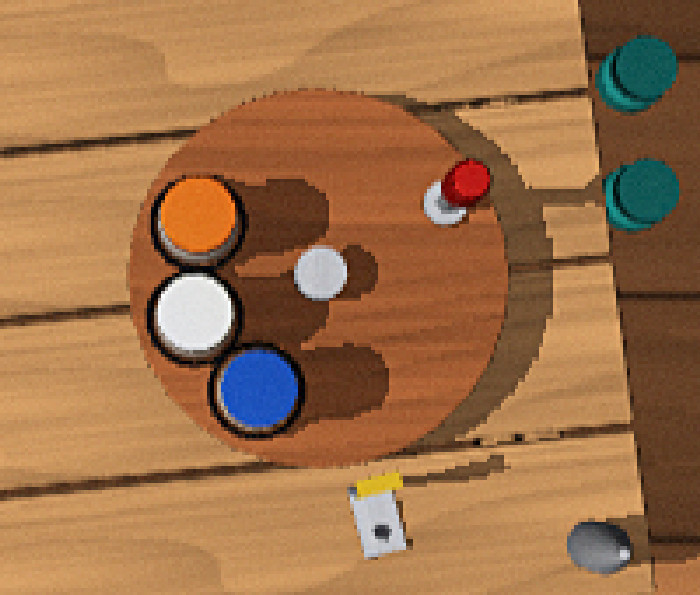

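Both cameras agree, and the sizes check out. The axis is at (0.5715, -0.0795). The knob is at (0.6116, -0.1487), r = 80.0 mm as given. Jar radii are about 72 mm, and the bracket direction is about 195°. Next I grip the knob.

```bash
cat >> h.py <<'E'
AX=np.array([.5715,-.0795]); ZG=.338
def knob(a): return [*(AX+.08*np.array([np.cos(a),np.sin(a)])),ZG]
E
python3 - <<'E'
from h import *
p=knob(np.arctan2(-.0692,.0401)); s=telemetry.read_state()
for o in ([np.pi,0,0],[0,np.pi,0]):
    q=[kinematics.solve_ik(knob(a),o) for a in np.deg2rad([-60,-20,24,68])]
    print(o,[np.round(x,2).tolist() if x is not None else None for x in q])
sel=[o for o in ([np.pi,0,0],[0,np.pi,0]) if kinematics.solve_ik(p,o) is not None]
o=min(sel,key=lambda o:abs(kinematics.solve_ik(p,o)[5])); print(o)
e=s["eef_pos"]; r.movel([e[0],e[1],.46],rate=.25)
r.move_to([p[0],p[1],.44],o)
print(r.movel(p,rate=.12,threshold=8))
claw.grip(.015)
s=telemetry.read_state();print({k:np.round(s[k],3) for k in("clock","eef_pos","contact_force","finger_gap","grip_force")})
im=optics.get_image("scene");cv2.imwrite("pics/g1.png",im[100:340,100:420,::-1].repeat(2,0).repeat(2,1))
E
```

```text
[3.141592653589793, 0, 0] [[-0.42, 0.49, 1.37, -0.0, 1.29, 1.15], [-0.33, 0.53, 1.3, -0.0, 1.32, 1.24], [-0.25, 0.51, 1.32, -0.0, 1.31, 1.33], [-0.19, 0.45, 1.44, -0.0, 1.25, 1.38]]
[0, 3.141592653589793, 0] [[-0.42, 0.49, 1.37, 0.0, 1.29, -1.99], [-0.33, 0.53, 1.3, 0.0, 1.32, -1.9], [-0.25, 0.51, 1.32, 0.0, 1.31, -1.82], [-0.19, 0.45, 1.44, 0.0, 1.25, -1.77]]
[3.141592653589793, 0, 0]
False
{'clock': np.float64(6.558), 'eef_pos': array([ 0.612, -0.149,  0.338]), 'contact_force': array([0.147, 0.168, 0.018]), 'finger_gap': np.float64(0.021), 'grip_force': np.float64(30.0)}
```

View pics/g1.png

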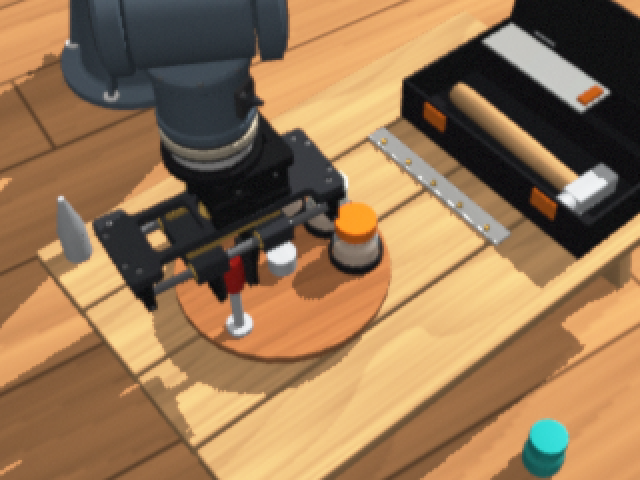

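The red knob is held between the fingers at crop position (235,272), with a 21 mm gap and 30 N grip. The jars are untouched. Next I turn the tray about 85° to bring white to the bracket.

Run:
```python
from h import *
for a in np.linspace(-60,25,10)[1:]:
    r.movel(knob(np.deg2rad(a)),rate=.06)
    s=telemetry.read_state();print(round(a),{k:np.round(s[k],3).tolist() for k in("clock","eef_pos","contact_force","finger_gap","grip_force")})
r.sleep(.3)
for n,sl in (("scene",(slice(130,300),slice(130,350))),("top",(slice(150,310),slice(230,430)))):
    im=optics.get_image(n);cv2.imwrite(f"pics/w_{n}.png",cv2.resize(im[sl][:,:,::-1],None,fx=3.5,fy=3.5))
    for nm,lo,hi in (("o",(5,170,120),(20,255,255)),("w",(0,0,180),(179,40,255)),("b",(105,150,80),(125,255,255))):
        an=np.deg2rad(dict(o=151.5,w=195,b=237)[nm]); P=[*(AX+.072*np.array([np.cos(an),np.sin(an)])),.251]
        bl=blob(im,lo,hi,proj(n,P),14)
        if bl:
            W=pix2plane(n,bl[0],.251)[:2]-AX; print(n,nm,bl[1],"ang",np.rad2deg(np.arctan2(W[1],W[0]))%360,"r",np.hypot(*W))
```

```text
-51 {'clock': 6.975, 'eef_pos': [0.622, -0.141, 0.338], 'contact_force': [-2.704, -2.154, -0.578], 'finger_gap': 0.021, 'grip_force': 30.0}
-41 {'clock': 7.342, 'eef_pos': [0.632, -0.132, 0.338], 'contact_force': [-1.881, -2.63, 1.271], 'finger_gap': 0.021, 'grip_force': 30.0}
-32 {'clock': 7.708, 'eef_pos': [0.639, -0.122, 0.338], 'contact_force': [-2.221, -1.973, 0.913], 'finger_gap': 0.021, 'grip_force': 30.0}
-22 {'clock': 8.075, 'eef_pos': [0.645, -0.11, 0.338], 'contact_force': [-2.87, -2.346, 0.994], 'finger_gap': 0.021, 'grip_force': 30.0}
-13 {'clock': 8.442, 'eef_pos': [0.649, -0.097, 0.338], 'contact_force': [-3.718, -2.847, 0.147], 'finger_gap': 0.021, 'grip_force': 30.0}
-3 {'clock': 8.808, 'eef_pos': [0.651, -0.084, 0.338], 'contact_force': [-2.417, -2.996, -0.531], 'finger_gap': 0.021, 'grip_force': 30.0}
6 {'clock': 9.175, 'eef_pos': [0.651, -0.071, 0.338], 'contact_force': [-3.337, -3.972, 0.205], 'finger_gap': 0.021, 'grip_force': 30.0}
16 {'clock': 9.542, 'eef_pos': [0.649, -0.059, 0.338], 'contact_force': [-2.9, -5.028, 0.445], 'finger_gap': 0.021, 'grip_force': 30.0}
25 {'clock': 9.908, 'eef_pos': [0.644, -0.046, 0.338], 'contact_force': [-1.849, -5.281, -0.011], 'finger_gap': 0.021, 'grip_force': 30.0}
scene o [228, 179, 21, 15, 219] ang 153.137654823337 r 0.07695426256525187
scene w [203, 187, 20, 16, 216] ang 193.00464241087886 r 0.07909929429480536
scene b [191, 206, 21, 21, 346] ang 236.72759603770072 r 0.07213875352720331
top w [332, 246, 11, 20, 113] ang 200.70711696320868 r 0.07864065266725906
top b [344, 228, 23, 22, 389] ang 235.43553944721256 r 0.07152618879787583
```

View pics/w_scene.png

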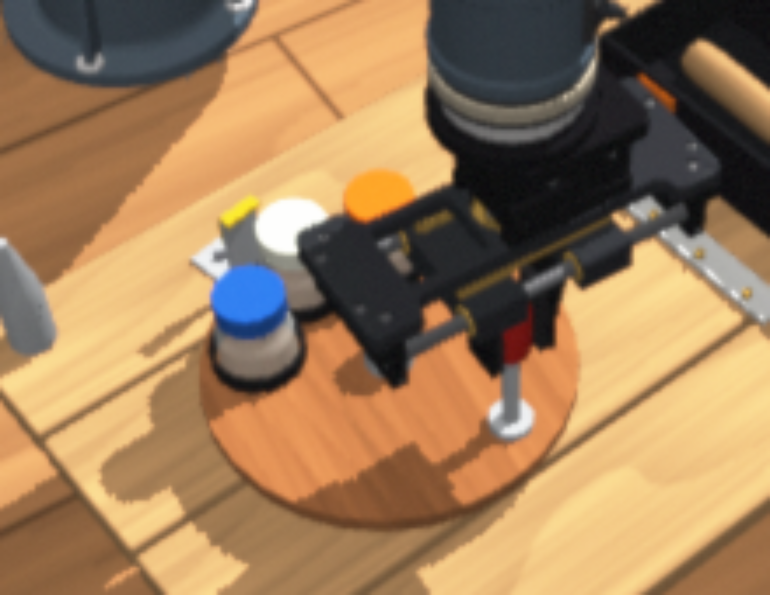

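View pics/w_top.png

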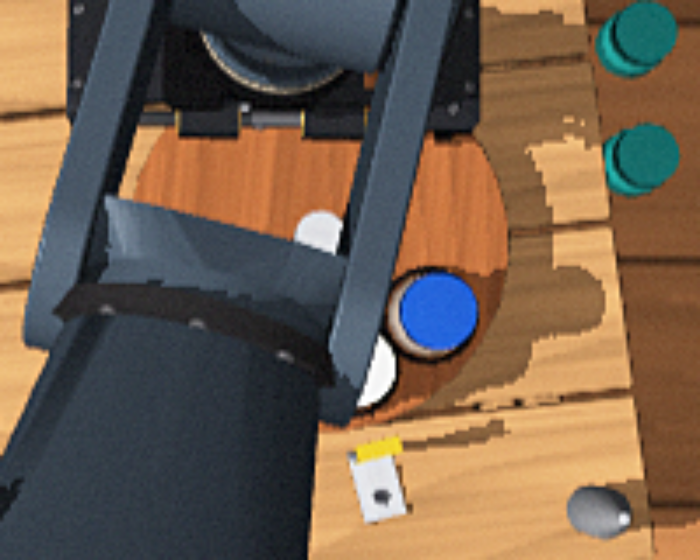

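The blue jar, fully visible, is at about 236.1°, so white stands at about 194–195° with the bracket at 195°. The views show white directly in front of the yellow tip: (290,225) in the scene crop, (375,370) in the top crop. I nudge 0.7°, dwell, then turn a further 42° for orange.

Run:
```python
from h import *
r.movel(knob(np.deg2rad(25.7)),rate=.03); r.sleep(2.6)
s=telemetry.read_state();print({k:np.round(s[k],3).tolist() for k in("clock","eef_pos","contact_force","finger_gap","grip_force")})
for a in np.linspace(25.7,67.8,6)[1:]:
    r.movel(knob(np.deg2rad(a)),rate=.06)
r.sleep(.4)
s=telemetry.read_state();print({k:np.round(s[k],3).tolist() for k in("clock","eef_pos","contact_force","finger_gap","grip_force")})
for n,sl in (("scene",(slice(130,300),slice(130,350))),("top",(slice(150,310),slice(230,430)))):
    im=optics.get_image(n);cv2.imwrite(f"pics/o_{n}.png",cv2.resize(im[sl][:,:,::-1],None,fx=3.5,fy=3.5))
    for nm,lo,hi in (("o",(5,170,120),(20,255,255)),("w",(0,0,180),(179,40,255)),("b",(105,150,80),(125,255,255))):
        an=np.deg2rad(dict(o=195,w=237,b=279)[nm]); P=[*(AX+.072*np.array([np.cos(an),np.sin(an)])),.251]
        bl=blob(im,lo,hi,proj(n,P),14)
        if bl:
            W=pix2plane(n,bl[0],.251)[:2]-AX; print(n,nm,bl[1],"ang",np.rad2deg(np.arctan2(W[1],W[0]))%360,"r",np.hypot(*W))
```

```text
{'clock': 13.158, 'eef_pos': [0.644, -0.046, 0.338], 'contact_force': [-2.379, -4.9, 0.165], 'finger_gap': 0.021, 'grip_force': 30.0}
{'clock': 15.267, 'eef_pos': [0.604, -0.006, 0.338], 'contact_force': [2.278, -4.871, -2.694], 'finger_gap': 0.021, 'grip_force': 29.999}
scene o [203, 187, 22, 20, 335] ang 194.76365714006369 r 0.07089532999155926
scene w [185, 198, 27, 25, 359] ang 230.18465475355606 r 0.07721507478369415
scene b [197, 226, 21, 22, 370] ang 277.7418260750152 r 0.07389061300429296
top o [311, 212, 40, 61, 658] ang 193.00237490925326 r 0.04782240194052445
top w [342, 228, 24, 22, 389] ang 234.52952574612357 r 0.0712118511433508
top b [351, 201, 22, 21, 366] ang 277.4331030352044 r 0.07197209919059104
```

View pics/o_scene.png

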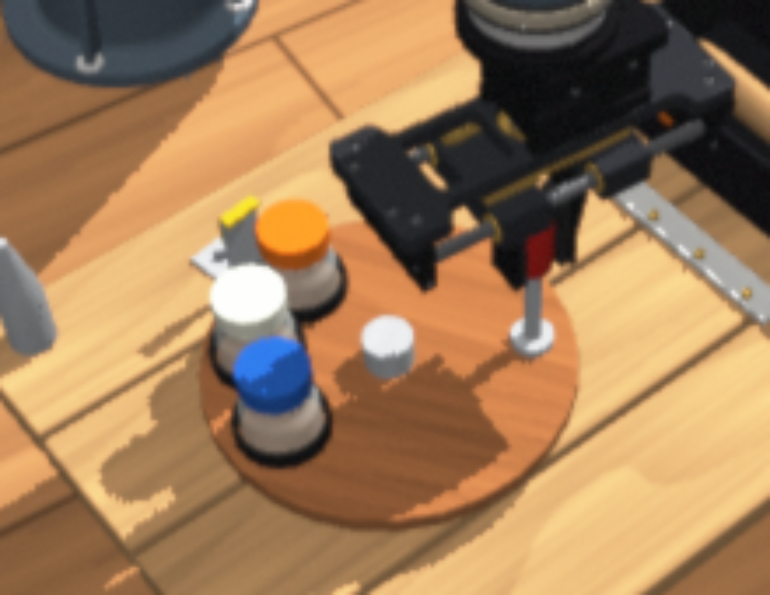

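Orange stands upright in front of the yellow tip at (293,240) in the crop. It measures about 193–194.8° against 195°, all jars are upright, and the knob is still gripped. I nudge 1.2°, settle and hand in.

Run:
```python
from h import *
r.movel(knob(np.deg2rad(69)),rate=.03); r.sleep(.8)
im=optics.get_image("scene"); P=[*(AX+.072*np.array([np.cos(np.deg2rad(195)),np.sin(np.deg2rad(195))])),.251]
bl=blob(im,(5,170,120),(20,255,255),proj("scene",P),14); W=pix2plane("scene",bl[0],.251)[:2]-AX
ang=np.rad2deg(np.arctan2(W[1],W[0]))%360; s=telemetry.read_state(); print(ang,s["clock"],s["eef_pos"],s["grip_force"])
if abs(ang-195)<3 and s["grip_force"]>5: print(order.finish_job())
```

```text
195.77667409883617 16.4667 [ 0.60198419 -0.00574183  0.33798987] 29.999358131317422
the job is handed in; nothing more can be done
None
```

I held the white jar at the bracket for over 2 s, then turned the orange jar to it (measured 195.8° against 195°, about 1 mm off) and handed in at about 16.5 s, still gripping the red knob at 30 N; no verdict came back.

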